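Balance a music-box case on a slim photo stand

TASK

Set the closed wooden music-box case on the small red pad of the photo stand so that it rests there level all by itself, touching nothing but the pad, ready to have its underside photographed. Its heavy clockwork sits unseen somewhere along its length, so feel where the weight lies before you let go: the case must not tip over or be knocked or pressed hard onto the stand. Leave the brush, bottle and jar where they are.

Things in the scene. Friction and masses are not known exactly. Their poses are not given: they have to be found in the camera images.
- case: Closed dark wooden case, brass end bands, a plain block outside: 200 mm long (x axis), 52 wide (y), 50 high (z up), flat on the table. Origin: centre of its flat underside. Mass 0.65 to 0.75 kg. Clockwork fixed inside at an unknown place along the length: the centre of mass lies up to 63 mm from the middle, to either end, on the centre line. Both ends look alike. Grasp across the 52 mm.
- stand: Photo stand, fixed to the table: grey square foot plate 120 x 120 x 12 mm, a thin steel post 12 mm in diameter, and on top a red flat square pad 15 x 15 mm. Origin: centre of the foot's underside; z up.
- stand_pad (a point): Centre of the upper face of the stand's red pad, 85 mm above the table. The case's centre of mass must stand over the 15 x 15 mm pad or the case tips off.
- brush: Bystander: dusting brush, 200 mm long, lying on the table; origin under its middle, handle towards -x. Leave it.
- bottle: Bystander: blue drinking bottle, 68 mm in diameter, 190 mm high, standing; origin: centre of its underside. Leave it.
- jar: Bystander: amber jar with white cap, 60 mm in diameter, 70 mm high, standing; origin: centre of its underside. Leave it.
Not all that is in view belongs to the job. What is meant by the case is not orange, and is the smaller of those in its own colour. What is meant by the stand is not blue, and is the larger of those in its own colour.

How it is judged:
By the outcome, as a careful person would: the job done as asked, in the order asked, and still so for the second after the job is handed in, with the robot touching nothing.
It also fails if it takes over 38 s, if anything falls off the work surface, if the arm or the gripper's body presses on something with over 40 N, if the wrist force passes 120 N, or if a joint passes its speed limit or range.

ROBOT

A 6-joint arm with a two-finger parallel gripper is mounted at the origin on the work surface. World frame = base frame: x ahead of the robot, y to its left, z up, the work surface at z = 0. Lengths are in m, angles in rad, forces in N, time in s.
With the tool pointing down it reaches from about 0.3 to 0.875 m from the base axis. Payload 6.4 kg.
Tool frame: the origin (TCP) lies on the centre line of the jaws, within the pads' length; the fingertips stand env.tips_ahead ahead of it and the grasp point (between the pads) lies 3 mm ahead of it (env.tips_ahead is the distance from the TCP to the fingertips, in m); z points along the fingers, y is the line along which they close (so a half turn about z gives the same grasp; the last joint's range is limited). The gripper opens to 88 mm and grips with 3 to 60 N. Pads are 18 mm wide; open, the fingers measure 123 mm over their backs; the gripper's body (75 mm by 187 mm) begins 45 mm behind the grasp point.
Start: joints at [1.097, 0.181, 1.607, -0, 1.354, -0.206], TCP at [0.152, 0.555, 0.261] pointing down, gripper open.
Joint ranges: [-2.99, 2.99], [-0.89, 2.07], [0.3, 2.58], [-1.14, 4.28], [0, 2.63], [-3.12, 3.12]. Speed limits (rad/s): [2.57, 2.57, 3.01, 3.14, 3.14, 3.14].

INTERFACE

Orientations are given as a 3x3 rotation matrix whose columns are the frame's x, y, z axes.
In Python, from plant import env gives the robot as it stands.
- The arm moves only by the tool arm_command, never from a script. Its argument "series" is a list that holds one entry, the list of rows, each a list of 5 numbers: the shift along the world's x, y, z in mm, then the turn about the world's z in rad, then the finger opening in mm, from 0 to 88.1. In form: [[[dx, dy, dz, roll, claw], ...]]. A call has 1 to 12 rows; each row is the pose to reach, as a shift and turn from the pose commanded when the call began; what a row does not reach only later rows make up. A row lasts 1/12 s, in which the tool goes at most 41.7 mm and 7.16 degrees, less where a joint would pass 70% of its speed; a pose out of reach is approached as far as the arm can. A call with a gripper value outside its range is refused whole. The fingers move at their own pace and stop on an object; "squeeze" is the grip in N (left out, the last holds). Time passes only in rows, so rows that repeat a pose let the fingers close. It gives the time, the measured TCP pose, the force, the opening and the grip force at its end, in the units of the state.
- env.read_state(): the state, without advancing time (a new reading comes with each control period).
- env.camera(name): name is "scene" or "side" or "wrist"; returns a dict with "pixels" (420x560x3 uint8, red, green, blue), "intrinsics" (3x3 intrinsics, pixels), "extrinsics" (4x4, takes a point from world to camera coordinates). Camera axes: x right, y up, looking along -z (the intrinsics and any distortion apply to the point x, -y, -z); pixel columns grow to the right and rows downward; lengths in m; the calibration is good to about 2 mm. A picture is of the moment at which its call begins. There is no depth.
- env.sign_off(): hands the job in; it is judged then, once.
The state is a dict: "clock": time; "qpos": joint angles; "qvel": joint speeds; "joint_efforts": joint torques, N m; "ee_pos": TCP position; "orientation": TCP orientation; "force": force on the tool from outside, world axes, zero at the start; "moment": the same for the moment, N m; "gripper_width": finger opening in m; "finger_force": force on a finger pad.
Only numpy, scipy, OpenCV 4.12 (cv2) and the standard library are available. Lean on these libraries where they do the work, as an engineer would, in place of code of your own. Each camera call takes 0.05 s, during which the arm holds its last target. There are 200 camera calls.

## Working session

There is one attempt and no reset: what is moved stays moved. The work goes in short steps, Python scripts to look and compute and a tool call to move; the robot and the scene stay as the last step left them, time stands still between calls to the robot, and variables do not carry over. Pictures are saved under pics/ and viewed, at most 10 in all, crops included, and the job is handed in when it is done.

Besides the shell and the picture viewer there is one more tool, called after ">>>" by a JSON object that holds its "op" and its "data", one argument or row to a line. arm_command: Moves the arm, as the interface text tells. Its arguments: {"type":"object","properties":{"series":{"type":"array","items":{"type":"array","items":{"type":"array","items":{"type":"number"}}}},"squeeze":{"type":"number"}},"required":["series"]}

```bash
mkdir -p pics
cat > h.py <<'E'
import numpy as np, cv2
from plant import env
def snap(n,f):
    c=env.camera(n); cv2.imwrite(f'pics/{f}.png',c['pixels'][:,:,::-1]); np.savez(f'pics/{f}.npz',K=c['intrinsics'],E=c['extrinsics'],**{k:v for k,v in c.items() if k not in('pixels','intrinsics','extrinsics')}); return c
def ground(f,uv,z):
    d=np.load(f'pics/{f}.npz');K,E=d['K'],d['E'];R,t=E[:3,:3],E[:3,3];o=-R.T@t
    out=[]
    for u,v in uv:
        p=np.linalg.inv(K)@[u,v,1]; r=R.T@[p[0],-p[1],-p[2]]; out.append(o+r*(z-o[2])/r[2])
    return np.array(out)
def proj(f,P):
    d=np.load(f'pics/{f}.npz');K,E=d['K'],d['E'];q=(E[:3,:3]@np.array(P).T).T+E[:3,3]
    q=q*[1,-1,-1]; q=(K@q.T).T; return q[:,:2]/q[:,2:]
E
python3 - <<'E'
from h import *
a=snap('scene','s1');b=snap('side','d1')
print(a.keys(),a['intrinsics'],env.tips_ahead)
print(env.read_state())
cv2.imwrite('pics/both.png',cv2.resize(np.hstack([a['pixels'],b['pixels']])[:,:,::-1],(800,300)))
E
```

```text
dict_keys(['pixels', 'intrinsics', 'extrinsics']) [[475.61754546   0.         279.18823834]
 [  0.         475.61754546 212.71422193]
 [  0.           0.           1.        ]] 0.022
{'clock': 0.1, 'qpos': array([ 1.09669689e+00,  1.81434301e-01,  1.60789537e+00, -2.90207200e-07,
        1.35380141e+00, -2.06294446e-01]), 'qvel': array([-0.00085254, -0.00232187, -0.00151505, -0.00135067,  0.00048755,
        0.00052368]), 'joint_efforts': array([ 4.69427287e-04, -4.34819305e+01, -3.42701054e+01,  7.02884607e-02,
        3.40898044e-02, -8.89100215e-05]), 'ee_pos': array([0.1519271 , 0.55410598, 0.25992456]), 'orientation': array([[-9.64353958e-01,  2.64614721e-01, -7.02095057e-04],
       [ 2.64615466e-01,  9.64353038e-01, -1.36886998e-03],
       [ 3.14844353e-04, -1.50586039e-03, -9.99998817e-01]]), 'force': array([ 0.04952297,  0.15877784, -0.92841606]), 'moment': array([-0.03055819,  0.00065768, -0.03071149]), 'finger_force': 0.0, 'gripper_width': 0.08839978248211258}
```

View pics/s1.png

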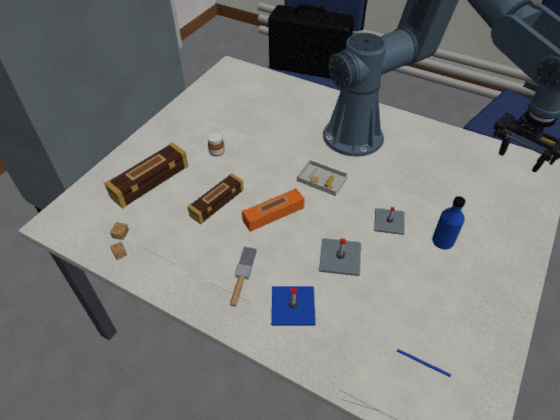

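View pics/d1.png

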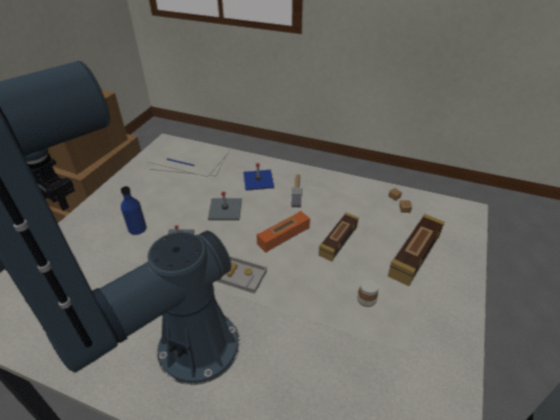

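Scene camera: the cases are brown large (147,174), brown small (216,198) and orange (273,209). The stands are grey small (390,219), grey large (341,256) and blue (293,305). The task means the small brown case and the large grey stand. I'll confirm both in one crop.

Run:
```python
from h import *
a=cv2.imread('pics/s1.png');b=cv2.imread('pics/d1.png')
def c(i,x,y): return cv2.resize(i[y:y+75,x:x+100],(400,300),interpolation=cv2.INTER_CUBIC)
cv2.imwrite('pics/c1.png',np.vstack([np.hstack([c(a,170,165),c(a,295,215)]),np.hstack([c(b,290,195),c(b,180,175)])]))
```

```text
(no output)
```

View pics/c1.png

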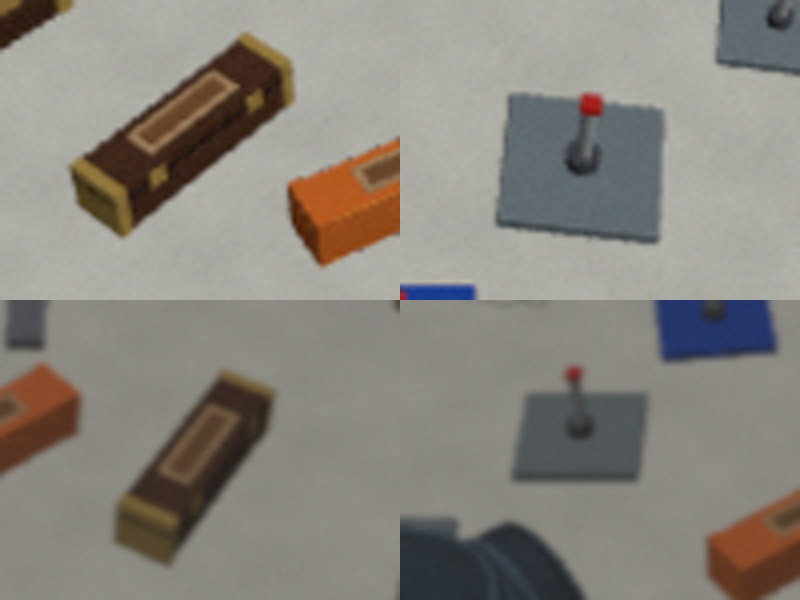

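Run:
```python
from h import *
np.set_printoptions(precision=4,suppress=True)
for f,q,ft,p in [('s1',[(231.25,173.75),(243,182),(188.75,206.25),(202,212.5)],[(322,238.5),(361,242.5),(360,274),(319.2,270.5)],(342.8,240.)),
 ('d1',[(345.5,213),(358.5,217.5),(319.5,243.7),(334.5,249.2)],[(211.7,198.3),(241.5,198.3),(239.2,218.5),(208.5,218.5)],(223.5,192.2))]:
    g=ground(f,q,.05);e1=(g[0]+g[1])/2;e2=(g[2]+g[3])/2
    print(f,'case',g[:,:2].tolist(),'c',g.mean(0),'L',np.linalg.norm(e1-e2),'yaw',np.degrees(np.arctan2(*(e1-e2)[1::-1])))
    F=ground(f,ft,.012);print('foot',F[:,:2].tolist(),F.mean(0),'pad',ground(f,[p],.085))
for f,b,a,j in [('s1',(446,228),(216,148),(245,275)),('d1',(133,210),(368,292),(296,190))]:
    print(f,'bottle',ground(f,[b],.1),'jar',ground(f,[a],.05),'brush',ground(f,[j],.0))
# small grey stand, orange
print('smallstand',ground('s1',[(390,221)],.0),'orange',ground('s1',[(246,212),(250,225),(301,193),(305,205)],.03),'tray',ground('s1',[(322,177)],0),'blue',ground('s1',[(293,305)],0))
s=env.read_state();print(s['ee_pos'])
```

```text
s1 case [[0.4408481238574403, -0.2611200348792388], [0.45490094856305474, -0.20512236321766325], [0.6313789210643334, -0.29825395964158513], [0.6325310798872075, -0.24575323494305062]] c [ 0.5399 -0.2526  0.05  ] L 0.18814212238997702 yaw 168.073014014842
foot [[0.5142027778839587, 0.11925583899214398], [0.4698506710647764, 0.231025773829296], [0.5787011067477594, 0.273917958058407], [0.6256826594597427, 0.16448255985122107]] [0.5471 0.1972 0.012 ] pad [[0.5436 0.1956 0.085 ]]
d1 case [[0.6357538967154936, -0.2535092441112514], [0.6288638318772157, -0.30324235761531587], [0.45293338970580566, -0.2114385558211203], [0.4466628801070306, -0.26534484961191557]] c [ 0.5411 -0.2584  0.05  ] L 0.18683922084791738 yaw -12.357024623336248
foot [[0.5735250347303846, 0.2685125212596052], [0.6159586121621734, 0.15843694590369367], [0.5057220966161038, 0.11576799988252268], [0.4642725658670388, 0.2229949888032206]] [0.5399 0.1914 0.012 ] pad [[0.546  0.1946 0.085 ]]
s1 bottle [[0.3681 0.4437 0.1   ]] jar [[ 0.3566 -0.3813  0.05  ]] brush [[ 0.7389 -0.0226  0.    ]]
d1 bottle [[0.3261 0.4363 0.1   ]] jar [[ 0.313  -0.4067  0.05  ]] brush [[ 0.7571 -0.0198  0.    ]]
smallstand [[0.3338 0.2761 0.    ]] orange [[ 0.5489 -0.1359  0.03  ]
 [ 0.5889 -0.0961  0.03  ]
 [ 0.3886 -0.0207  0.03  ]
 [ 0.43    0.0156  0.03  ]] tray [[ 0.2582 -0.0048  0.    ]] blue [[0.7585 0.1487 0.    ]]
[0.1519 0.5541 0.2599]
```

The crop confirms it: the small dark case with brass bands, and the larger grey foot with a red pad. Case centre is about (0.5405, -0.2555) with yaw -12°, and the pad is about (0.545, 0.195). Next I hover above the case.

>>> {"op": "arm_command", "data": {
  "series": [
    [[388, -810, 0, 0.05, 88], [388, -810, 0, 0.05, 88], [388, -810, 0, 0.05, 88], [388, -810, 0, 0.05, 88], [388, -810, 0, 0.05, 88], [388, -810, 0, 0.05, 88], [388, -810, 0, 0.05, 88], [388, -810, 0, 0.05, 88], [388, -810, 0, 0.05, 88], [388, -810, 0, 0.05, 88], [388, -810, 0, 0.05, 88], [388, -810, 0, 0.05, 88]]
  ],
  "squeeze": 40
}}

```text
clock: 1.1
ee_pos: [0.3683, 0.1016, 0.2608]
orientation: [[-0.976, 0.216, 0.001], [0.216, 0.976, 0.0], [-0.001, 0.0, -1.0]]
force: [1.2, 0.5, 1.0]
gripper_width: 0.0882
finger_force: 0.0
```

>>> {"op": "arm_command", "data": {
  "series": [
    [[172, -357, -60, 0, 88], [172, -357, -60, 0, 88], [172, -357, -60, 0, 88], [172, -357, -60, 0, 88], [172, -357, -60, 0, 88], [172, -357, -60, 0, 88], [172, -357, -60, 0, 88], [172, -357, -60, 0, 88], [172, -357, -60, 0, 88], [172, -357, -60, 0, 88], [172, -357, -60, 0, 88], [172, -357, -60, 0, 88]]
  ]
}}

```text
clock: 2.1
ee_pos: [0.5397, -0.2542, 0.1994]
orientation: [[-0.976, 0.218, -0.002], [0.218, 0.976, 0.002], [0.002, 0.001, -1.0]]
force: [0.7, -0.3, -0.6]
gripper_width: 0.0882
finger_force: 0.0
```

Run:
```python
from h import *
snap('wrist','w1');s=env.read_state();print(s)
```

```text
{'clock': 2.15, 'qpos': array([-6.37643344e-01,  2.87053444e-01,  1.60686342e+00,  2.90808254e-04,
        1.25003567e+00, -1.99004917e+00]), 'qvel': array([ 0.02261606, -0.03069036,  0.01952646,  0.0021424 ,  0.00140228,
       -0.00033267]), 'joint_efforts': array([-1.12574961e+00, -4.61111176e+01, -3.33150136e+01, -1.17421690e-01,
       -3.91264481e-02, -2.09566613e-02]), 'ee_pos': array([ 0.5395064 , -0.25300553,  0.19975365]), 'orientation': array([[-0.97622572,  0.21674951, -0.00173186],
       [ 0.2167468 ,  0.9762265 ,  0.00162658],
       [ 0.00204325,  0.00121253, -0.99999718]]), 'force': array([-0.11971852, -0.32571136,  0.43018002]), 'moment': array([0.02111229, 0.0192863 , 0.05496984]), 'finger_force': 0.0, 'gripper_width': 0.08784366055056717}
```

View pics/w1.png

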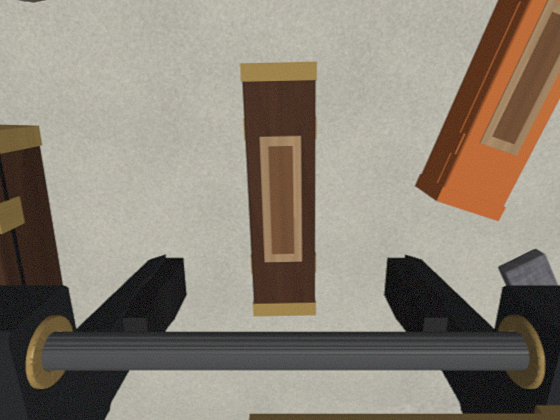

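Wrist view: the case is centred between the fingers. Its top corners are at about (241,64), (316,62), (316,315) and (253,316).

Run:
```python
from h import *
np.set_printoptions(precision=4,suppress=True)
g=ground('w1',[(241,64),(316,62),(316,315),(253,316)],.05);print(g,g.mean(0))
e1=(g[0]+g[1])/2;e2=(g[2]+g[3])/2;print(np.linalg.norm(e1-e2),np.linalg.norm(g[0]-g[1]),np.linalg.norm(g[2]-g[3]),np.degrees(np.arctan2(*(e1-e2)[1::-1])))
```

```text
[[ 0.4384 -0.2614  0.05  ]
 [ 0.4485 -0.2103  0.05  ]
 [ 0.6458 -0.2492  0.05  ]
 [ 0.635  -0.3019  0.05  ]] [ 0.5419 -0.2557  0.05  ]
0.20092977453355373 0.052020550906855825 0.05371718605604348 168.60715082868867
```

```bash
cat >> h.py <<'E'
def avg(n=10):
    F=[];M=[]
    for _ in range(n):
        env.camera('wrist');s=env.read_state();F.append(s['force']);M.append(s['moment'])
    F,M=np.array(F),np.array(M);se=lambda a:a.std(0)/np.sqrt(n)
    print('F',F.mean(0).round(3),se(F).round(3),'M',M.mean(0).round(4),se(M).round(4),'pos',s['ee_pos'].round(4),'R',s['orientation'].round(4).tolist(),'w',s['gripper_width'],'ff',s['finger_force'],'t',s['clock'])
    return F.mean(0),M.mean(0)
E
python3 -c "
from h import *
avg(8)"
```

```text
F [0.024 0.236 0.255] [0.077 0.186 0.129] M [ 0.0122  0.0059 -0.0156] [0.0079 0.0091 0.0111] pos [ 0.5402 -0.2528  0.2012] R [[-0.9766, 0.2152, 0.0005], [0.2152, 0.9766, -0.0004], [-0.0006, -0.0003, -1.0]] w 0.08808533285045207 ff 0.0 t 2.55
```

>>> {"op": "arm_command", "data": {
  "series": [
    [[2, -1, -40, 0.019, 88], [2, -1, -80, 0.019, 88], [2, -1, -120, 0.019, 88], [2, -1, -150, 0.019, 88], [2, -1, -160, 0.019, 88], [2, -1, -168, 0.019, 88], [2, -1, -168, 0.019, 88], [2, -1, -168, 0.019, 50], [2, -1, -168, 0.019, 50], [2, -1, -168, 0.019, 45], [2, -1, -168, 0.019, 40], [2, -1, -168, 0.019, 40]]
  ]
}}

```text
clock: 3.55
ee_pos: [0.5427, -0.2549, 0.0339]
orientation: [[-0.98, 0.197, 0.002], [0.197, 0.98, -0.001], [-0.002, -0.001, -1.0]]
force: [-2.8, -10.0, 2.9]
gripper_width: 0.0567
finger_force: 4.7
```

Let the fingers close at 60 N, then lift about 6 mm.

>>> {"op": "arm_command", "data": {
  "series": [
    [[0, 0, 0, 0, 40], [0, 0, 0, 0, 40], [0, 0, 0, 0, 40], [0, 0, 0, 0, 40], [0, 0, 2, 0, 40], [0, 0, 4, 0, 40], [0, 0, 6, 0, 40], [0, 0, 8, 0, 40], [0, 0, 8, 0, 40], [0, 0, 8, 0, 40]]
  ],
  "squeeze": 60
}}

```text
clock: 4.38
ee_pos: [0.542, -0.2541, 0.0404]
orientation: [[-0.98, 0.197, -0.0], [0.197, 0.98, 0.0], [0.001, 0.0, -1.0]]
force: [0.2, 0.3, -7.6]
gripper_width: 0.0519
finger_force: 60.0
```

Run:
```python
from h import *
F,M=avg(8)
y=env.read_state()['orientation'][:,1];x=env.read_state()['orientation'][:,0]
print('moment about tool y',M@y,'x',M@x)
snap('wrist','w2')
```

```text
F [-0.073  0.037 -6.501] [0.111 0.177 0.159] M [-0.0029 -0.0135 -0.0022] [0.0038 0.0099 0.0079] pos [ 0.5421 -0.2544  0.0406] R [[-0.9803, 0.1975, -0.0001], [0.1975, 0.9803, 0.0001], [0.0001, 0.0001, -1.0]] w 0.0513381429001801 ff 59.99739853665233 t 4.7833
moment about tool y -0.013805418017713905 x 0.0001801560609062598
```

>>> {"op": "arm_command", "data": {
  "series": [
    [[0, 0, 15, 0, 40], [0, 0, 30, 0, 40], [0, 0, 45, 0, 40], [0, 0, 60, 0, 40], [0, 0, 60, 0, 40], [0, 0, 60, 0, 40]]
  ]
}}

```text
clock: 5.33
ee_pos: [0.5427, -0.2549, 0.1015]
orientation: [[-0.98, 0.198, 0.002], [0.198, 0.98, -0.001], [-0.002, -0.001, -1.0]]
force: [0.3, 0.4, -6.4]
gripper_width: 0.0514
finger_force: 60.0
```

Run:
```python
from h import *
F,M=avg(8)
s=env.read_state();print('moment y',M@s['orientation'][:,1])
a=snap('scene','s2');b=snap('side','d2');w=snap('wrist','w3')
r=lambda i:cv2.resize(i,(400,300),interpolation=cv2.INTER_CUBIC)
cv2.imwrite('pics/c2.png',np.vstack([np.hstack([r(a['pixels'][100:265,120:340]),r(b['pixels'][160:310,270:470])]),np.hstack([r(w['pixels']),r(cv2.imread('pics/w2.png')[:,:,::-1])])])[:,:,::-1])
```

```text
F [-0.111  0.098 -6.903] [0.16  0.209 0.199] M [ 0.0046 -0.0017 -0.0066] [0.0083 0.0103 0.0067] pos [ 0.5418 -0.2542  0.1   ] R [[-0.9803, 0.1975, -0.001], [0.1975, 0.9803, 0.0007], [0.0011, 0.0005, -1.0]] w 0.05143906688522169 ff 59.99734818935394 t 5.7333
moment y -0.0007855269888159695
```

View pics/c2.png

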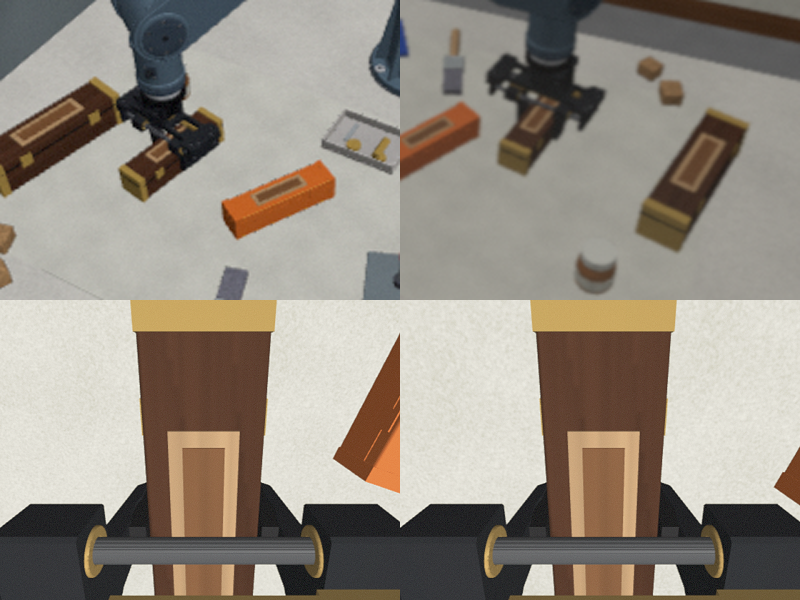

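The case is lifted level, with no tilt or slip. The measured moment is near zero, so I'll cross-check that independently with the wrist joint torques.

Run:
```python
from h import *
T=[]
for _ in range(6): env.camera('wrist');s=env.read_state();T.append(np.r_[s['joint_efforts'],s['moment'],s['force']])
T=np.array(T);print(T.mean(0).round(3),T.std(0).round(3));print(s['qpos'].round(3),s['clock'])
```

```text
[-2.0000e-03 -5.3477e+01 -3.1589e+01 -4.6000e-02  7.7000e-02  0.0000e+00
  1.0000e-03  2.0000e-03  2.0000e-03 -2.3400e-01  1.2600e-01 -6.6580e+00] [0.001 0.023 0.021 0.    0.002 0.    0.022 0.032 0.027 0.525 0.569 0.477]
[-0.637  0.419  1.657 -0.     1.066 -2.009] 6.1833
```

The torque residual puts the centre of mass about 2 mm from the grasp, towards the base, which agrees with the moment reading. Next I carry the case beside the stand and check the pad position from close up.

>>> {"op": "arm_command", "data": {
  "series": [
    [[0, 0, 20, 0, 40], [10, 20, 50, 0, 40], [19, 50, 75, 0, 40], [28, 88, 95, 0, 40], [38, 126, 95, 0, 40], [48, 164, 95, 0, 40], [58, 202, 95, 0, 40], [68, 240, 95, 0, 40], [78, 278, 95, 0, 40], [88, 313, 95, 0, 40], [95, 338, 95, 0, 40], [98, 349, 95, 0, 40]]
  ]
}}

```text
clock: 7.18
ee_pos: [0.6404, 0.0987, 0.1956]
orientation: [[-0.981, 0.194, 0.0], [0.194, 0.981, 0.001], [-0.0, 0.001, -1.0]]
force: [-0.4, -0.1, -7.1]
gripper_width: 0.052
finger_force: 60.0
```

>>> {"op": "arm_command", "data": {
  "series": [
    [[0, 0, 0, 0, 40], [0, 0, 0, 0, 40], [0, 0, 0, 0, 40]]
  ]
}}

```text
clock: 7.43
ee_pos: [0.6399, 0.0935, 0.1955]
orientation: [[-0.98, 0.198, -0.001], [0.198, 0.98, -0.001], [0.0, -0.001, -1.0]]
force: [0.1, -0.5, -7.4]
gripper_width: 0.0515
finger_force: 60.0
```

Run:
```python
from h import *
T=[]
w=snap('wrist','w4')
for _ in range(8): env.camera('wrist');s=env.read_state();T.append(np.r_[s['joint_efforts'][3:5],s['moment'],s['force'],s['ee_pos']])
T=np.array(T);print(T.mean(0).round(4),s['qpos'].round(3),s['clock'])
```

```text
[ 1.9000e-03  9.5400e-02 -1.2000e-02 -2.9400e-02  7.0000e-04  6.5300e-02
 -8.2700e-02 -6.5033e+00  6.4010e-01  9.3600e-02  1.9580e-01] [-0.037  0.397  1.471 -0.     1.274 -1.408] 7.8833
```

View pics/w4.png

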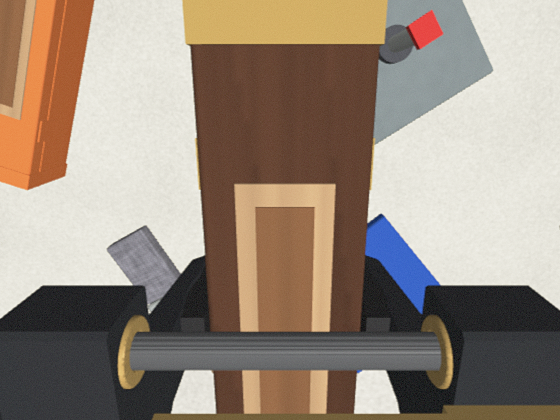

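Wrist view: the red pad's top face has its centre at about (426,30), with corners (433,11), (443,32), (419,48) and (408,27). The joint torques again give about 2.3 mm towards the base.

Run:
```python
from h import *
g=ground('w4',[(426,30),(433,11),(443,32),(419,48),(408,27)],.085).round(4);print(g)
# case top-face edges (z = tcp+0.017) lateral check
g=ground('w4',[(191,50),(379,50),(285,42)],.1958+.017);s=env.read_state();R=s['orientation'];print(((g-s['ee_pos'])@R).round(4))
```

```text
[[0.546  0.1971 0.085 ]
 [0.5369 0.2019 0.085 ]
 [0.549  0.2066 0.085 ]
 [0.5549 0.1922 0.085 ]
 [0.5424 0.187  0.085 ]]
[[ 0.0881 -0.0247 -0.017 ]
 [ 0.0881  0.0257 -0.017 ]
 [ 0.0901  0.0005 -0.017 ]]
```

>>> {"op": "arm_command", "data": {
  "series": [
    [[-15, 17, 0, 0, 40], [-38, 42, 0, 0, 40], [-61, 67, -5, 0, 40], [-80, 88, -20, 0, 40], [-90, 99, -40, 0, 40], [-93, 102, -55, 0, 40], [-93, 102, -65, 0, 40], [-93, 102, -70, 0, 40], [-93, 102, -72, 0, 40], [-93, 102, -72, 0, 40], [-93, 102, -72, 0, 40]]
  ]
}}

```text
clock: 8.8
ee_pos: [0.5484, 0.1961, 0.1246]
orientation: [[-0.98, 0.198, 0.002], [0.198, 0.98, 0.0], [-0.002, 0.0, -1.0]]
force: [0.4, 0.1, -5.5]
gripper_width: 0.0518
finger_force: 60.0
```

Run:
```python
from h import *
avg(8)
a=snap('scene','s3');b=snap('side','d3')
r=lambda i:cv2.resize(i,(400,300),interpolation=cv2.INTER_CUBIC)
cv2.imwrite('pics/c3.png',np.hstack([r(a['pixels'][190:280,280:400]),r(b['pixels'][150:240,170:290])])[:,:,::-1])
```

```text
F [ 0.039 -0.093 -6.674] [0.21  0.193 0.199] M [-0.0052 -0.0251  0.0007] [0.0086 0.0121 0.0081] pos [0.5473 0.1966 0.1239] R [[-0.9803, 0.1976, 0.0003], [0.1976, 0.9803, 0.0001], [-0.0003, 0.0001, -1.0]] w 0.051633161814375245 ff 59.997377302497625 t 9.2
```

View pics/c3.png

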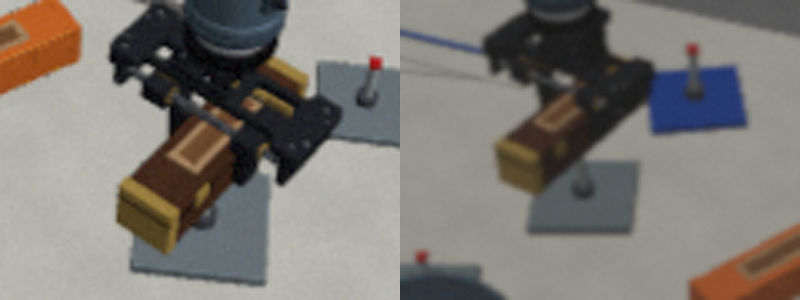

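The case is above the pad. I lower it gently.

>>> {"op": "arm_command", "data": {
  "series": [
    [[0, -1, -1, 0, 40], [0, -1, -2, 0, 40], [0, -1, -3, 0, 40], [0, -1, -3.5, 0, 40], [0, -1, -4, 0, 40], [0, -1, -4.5, 0, 40], [0, -1, -5, 0, 40], [0, -1, -5, 0, 40], [0, -1, -5, 0, 40]]
  ]
}}

```text
clock: 10.05
ee_pos: [0.5472, 0.1956, 0.1189]
orientation: [[-0.98, 0.197, 0.0], [0.197, 0.98, -0.0], [-0.0, -0.0, -1.0]]
force: [-0.8, -0.4, -4.8]
gripper_width: 0.0517
finger_force: 60.0
```

```bash
python3 -c "
from h import *
avg(6)"
```

```text
F [-0.931 -0.046 -4.141] [0.1   0.281 0.189] M [-0.0624  0.1961  0.0042] [0.0116 0.0086 0.0092] pos [0.5472 0.1956 0.1189] R [[-0.9803, 0.1975, 0.0001], [0.1975, 0.9803, 0.0], [-0.0001, 0.0, -1.0]] w 0.05119734750310448 ff 59.996535144746304 t 10.35
```

Contact shows 2.6 N of support, but the moment (+0.22 Nm about y) is too large for the pad alone. I'll look before going on.

Run:
```python
from h import *
a=snap('scene','s4');b=snap('side','d4');w=snap('wrist','w5')
s=env.read_state();print(s['joint_efforts'].round(3),s['qpos'].round(3),s['force'],s['moment'])
r=lambda i:cv2.resize(i,(400,300),interpolation=cv2.INTER_CUBIC)
cv2.imwrite('pics/c4.png',np.vstack([np.hstack([r(a['pixels'][180:285,280:420]),r(b['pixels'][150:240,180:300])]),np.hstack([r(w['pixels']),r(b['pixels'])])])[:,:,::-1])
```

```text
[-1.4700e-01 -4.9310e+01 -3.1601e+01  4.0000e-02 -4.1500e-01 -3.0000e-03] [ 0.139  0.358  1.697 -0.     1.086 -1.233] [-0.59487768 -0.18238631 -3.87779512] [-0.11174899  0.26314144 -0.04588049]
```

View pics/c4.png

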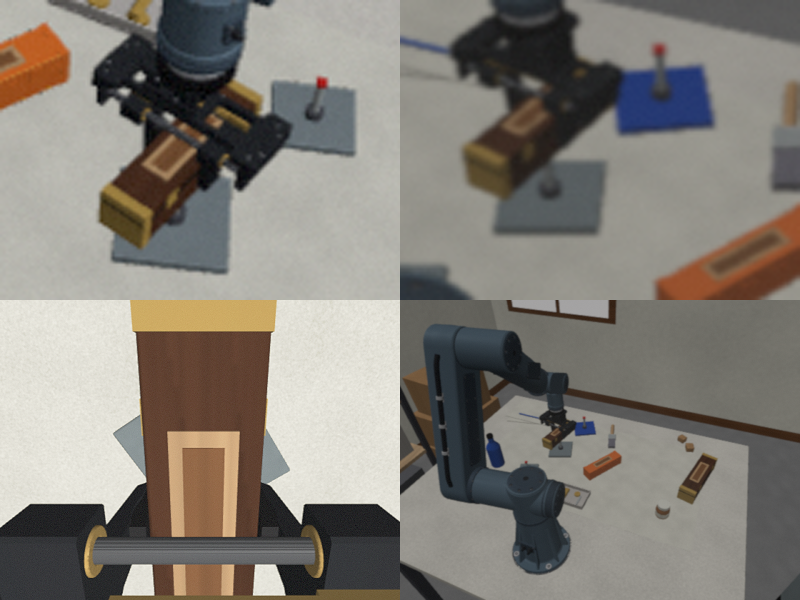

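Nothing else is touching. The moment matches the small horizontal friction force (Fx -0.9 N) acting about a sensor point about 0.2 m above the pad, so the contact is on the pad alone. I lower a little more, with a slight pull back in x, until the pad carries the weight.

>>> {"op": "arm_command", "data": {
  "series": [
    [[-0.3, 0, -0.2, 0, 40], [-0.3, 0, -0.4, 0, 40], [-0.3, 0, -0.4, 0, 40], [-0.3, 0, -0.4, 0, 40]]
  ]
}}

```text
clock: 10.83
ee_pos: [0.5472, 0.1956, 0.1188]
orientation: [[-0.98, 0.197, 0.001], [0.197, 0.98, 0.0], [-0.001, 0.0, -1.0]]
force: [-2.8, -0.7, 1.5]
gripper_width: 0.0516
finger_force: 60.0
```

```bash
python3 -c "
from h import *
avg(6)"
```

```text
F [-2.266 -0.567  2.812] [0.196 0.252 0.461] M [-0.1745  0.4208 -0.0136] [0.0093 0.0184 0.0088] pos [0.5472 0.1956 0.1188] R [[-0.9803, 0.1975, 0.0008], [0.1975, 0.9803, 0.0001], [-0.0008, 0.0002, -1.0]] w 0.051546283146924755 ff 59.99549685046077 t 11.1333
```

>>> {"op": "arm_command", "data": {
  "series": [
    [[0, 0, 0.15, 0, 40], [0, 0, 0.15, 0, 40], [0, 0, 0.15, 0, 40]]
  ]
}}

```text
clock: 11.38
ee_pos: [0.5472, 0.1956, 0.1188]
orientation: [[-0.98, 0.197, 0.001], [0.197, 0.98, 0.0], [-0.001, 0.0, -1.0]]
force: [-1.7, -1.6, 4.6]
gripper_width: 0.0516
finger_force: 60.0
```

>>> {"op": "arm_command", "data": {
  "series": [
    [[0, 0, 0, 0, 40], [0, 0, 0, 0, 40], [0, 0, 0, 0, 40], [0, 0, 0, 0, 40]]
  ],
  "squeeze": 12
}}

```text
clock: 11.72
ee_pos: [0.5472, 0.1956, 0.1188]
orientation: [[-0.98, 0.198, 0.001], [0.198, 0.98, 0.0], [-0.001, 0.0, -1.0]]
force: [-1.3, -1.5, 5.1]
gripper_width: 0.0519
finger_force: 12.0
```

>>> {"op": "arm_command", "data": {
  "series": [
    [[0, 0, 0, 0, 40], [0, 0, 0, 0, 40], [0, 0, 0, 0, 40], [0, 0, 0, 0, 40]]
  ],
  "squeeze": 3
}}

```text
clock: 12.05
ee_pos: [0.5472, 0.1956, 0.1187]
orientation: [[-0.98, 0.198, 0.001], [0.198, 0.98, 0.0], [-0.001, 0.0, -1.0]]
force: [-0.1, -0.6, 5.1]
gripper_width: 0.052
finger_force: 3.0
```

```bash
python3 -c "
from h import *
avg(8);snap('wrist','w6')"
```

```text
F [-1.369 -0.381  5.028] [0.223 0.103 0.142] M [-0.147   0.1796  0.0176] [0.0093 0.0081 0.0057] pos [0.5472 0.1956 0.1187] R [[-0.9803, 0.1975, 0.0009], [0.1975, 0.9803, 0.0001], [-0.0008, 0.0003, -1.0]] w 0.052106548803352054 ff 2.9999396268976852 t 12.45
```

>>> {"op": "arm_command", "data": {
  "series": [
    [[0, 0, 0.2, 0, 40], [0, 0, 0.4, 0, 40], [0, 0, 0.4, 0, 40]]
  ]
}}

```text
clock: 12.75
ee_pos: [0.5472, 0.1956, 0.1188]
orientation: [[-0.98, 0.198, 0.001], [0.198, 0.98, 0.0], [-0.001, 0.0, -1.0]]
force: [0.2, -0.4, 1.0]
gripper_width: 0.0524
finger_force: 3.0
```

Run:
```python
from h import *
avg(8);w=snap('wrist','w7')
```

```text
F [2.121 0.235 0.413] [0.12  0.179 0.311] M [ 0.0267 -0.3491 -0.0127] [0.0176 0.025  0.0147] pos [0.547  0.1957 0.1188] R [[-0.9803, 0.1975, 0.0004], [0.1975, 0.9803, 0.0002], [-0.0004, 0.0003, -1.0]] w 0.051795522439421114 ff 2.999960830929922 t 13.15
```

>>> {"op": "arm_command", "data": {
  "series": [
    [[0.2, 0, 0, 0, 40], [0.2, 0, 0, 0, 52], [0.2, 0, 0, 0, 53], [0.2, 0, 0, 0, 54], [0.2, 0, 0, 0, 55], [0.2, 0, 0, 0, 56], [0.2, 0, 0, 0, 56]]
  ]
}}

```text
clock: 13.78
ee_pos: [0.5468, 0.1956, 0.1187]
orientation: [[-0.98, 0.197, -0.001], [0.197, 0.98, -0.0], [0.0, -0.0, -1.0]]
force: [0.3, 0.3, 0.1]
gripper_width: 0.0559
finger_force: 0.0
```

Run:
```python
from h import *
w0=cv2.imread('pics/w7.png');c=snap('wrist','w8');avg(4);c2=snap('wrist','w9')
print([np.abs(cv2.imread(f'pics/{a}.png').astype(int)-cv2.imread(f'pics/{b}.png')).mean((0,1)).round(2) for a,b in [('w7','w8'),('w8','w9')]])
g=lambda f:cv2.cvtColor(cv2.imread(f'pics/{f}.png'),cv2.COLOR_BGR2GRAY)[20:230,185:390].astype(np.float32)
print(cv2.phaseCorrelate(g('w7'),g('w8')),cv2.phaseCorrelate(g('w8'),g('w9')))
```

```text
F [ 0.17  -0.106  0.041] [0.317 0.167 0.343] M [-0.0188 -0.0067  0.0306] [0.0143 0.0054 0.0115] pos [0.547  0.1956 0.1189] R [[-0.9803, 0.1975, -0.0001], [0.1975, 0.9803, -0.0], [0.0001, -0.0, -1.0]] w 0.056039800592845815 ff 0.0 t 14.0333
[array([5.3 , 5.83, 6.01]), array([2.81, 2.7 , 2.55])]
((0.2809869457863954, 0.6019281448338774), 1.003590235167243) ((-0.10037727244765904, -0.3678825917332773), 1.0218211575954212)
```

The case is free and steady. I open fully and withdraw straight up.

>>> {"op": "arm_command", "data": {
  "series": [
    [[0, 0, 0, 0, 60], [0, 0, 0, 0, 70], [0, 0, 0, 0, 80], [0, 0, 0, 0, 86], [0, 0, 0, 0, 86], [0, 0, 5, 0, 86], [0, 0, 15, 0, 86], [0, 0, 35, 0, 86], [0, 0, 60, 0, 86], [0, 0, 90, 0, 86], [0, 0, 120, 0, 86], [0, 0, 120, 0, 86]]
  ]
}}

```text
clock: 15.08
ee_pos: [0.5504, 0.1962, 0.2471]
orientation: [[-0.98, 0.197, 0.012], [0.197, 0.98, 0.002], [-0.011, 0.004, -1.0]]
force: [1.1, 0.4, 1.7]
gripper_width: 0.0861
finger_force: 0.0
```

Run:
```python
from h import *
avg(6)
a=snap('scene','s9');b=snap('side','d9');w=snap('wrist','w10')
r=lambda i:cv2.resize(i,(400,300),interpolation=cv2.INTER_CUBIC)
cv2.imwrite('pics/c9.png',np.vstack([np.hstack([r(a['pixels'][180:285,280:420]),r(b['pixels'][150:240,180:300])]),np.hstack([r(w['pixels']),r(a['pixels'])])])[:,:,::-1])
```

```text
F [-0.299 -0.026 -0.451] [0.249 0.154 0.217] M [-0.0066  0.0129  0.009 ] [0.0082 0.007  0.0139] pos [0.5462 0.1955 0.2375] R [[-0.9803, 0.1975, -0.0026], [0.1975, 0.9803, -0.0003], [0.0025, -0.0009, -1.0]] w 0.08624484371102008 ff 0.0 t 15.3833
```

View pics/c9.png

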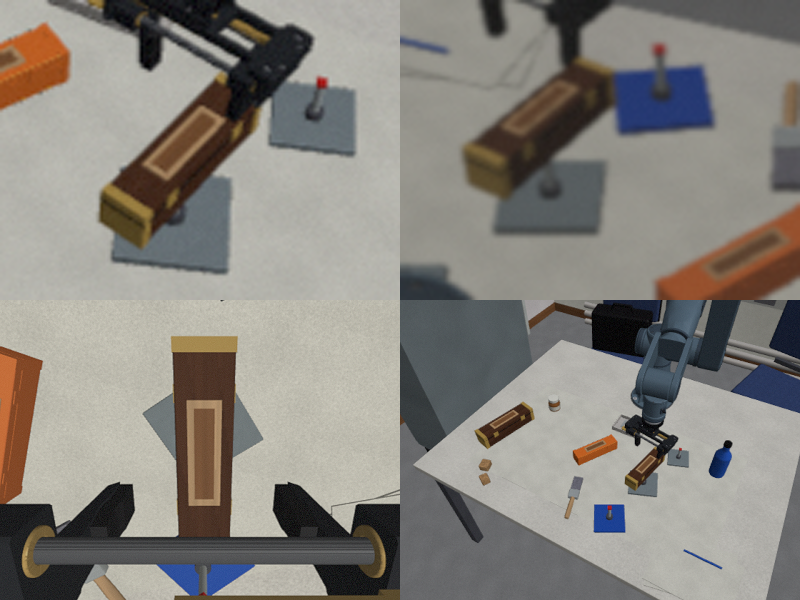

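The case rests level on the red pad alone, and the gripper is clear above it. The bystanders are where they were.

```bash
python3 -c "
from plant import env
print(env.sign_off())"
```

```text
the job is handed in; nothing more can be done
None
```

The small dark case is standing level on the large grey stand's red pad, released and steady with the gripper clear above it; the job was handed in at about 15.5 s of the 38 s allowed, with no verdict returned.

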